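Turn the loaded stack-nest crate and slide it home on the docked crate

TASK

The crate loaded with slides stands on the ledge the wrong way round: as it is it would nest into the docked crate and crush the pots in it. Without lifting or tipping it, turn it half round on the ledge so that its yellow end faces away from the docked crate, then slide it across over the docked crate, gently against the sprung buffer without ramming it, until its trailing end drops behind the docked crate's near rim and it stays stacked, level on its four lugs. Let go and leave the bottle, the jar and the green slide box where they are.

Things in the scene. Friction and masses are not known exactly. Their poses are not given: they have to be found in the camera images.
- dock: fixed dock: a blue stack-nest crate, twin of the loose one, its yellow end towards the buffer, between two cheeks, with a ledge before it. Origin: centre of that crate's underside, on the bench; x runs from the ledge over the crate to the buffer, y across, z up. Rim 70 above the bench, 160 (x) by 120 outside, mouth 152 by 112. Pots inside reach 48 high. Buffer housing at x = 102 to 132, 112 high
- dock_ledge (a point): middle of the grey ledge's flat top, at dock x = -201, y = 0, z = 70. The ledge is level with the docked crate's rim, 238 long (dock x -320 to -82) and 220 wide, without a lip
- dock_mouth (a point): point at dock x = -92, y = 0, z = 82, midway between the flared ends of the aluminium cheeks. The cheeks are 164 apart here, 128 apart (inside) from dock x = -66 to 60; 5 thick, tops 92 above the bench. They centre the sliding crate by its lugs, with 2 mm play a side
- dock_home (a point): where the loose crate's origin ends once stacked: dock x = -3, y = 0, z = 62 (8 below the rim). The buffer holds it there against the near rim; pushed to the hard stop it stands at dock x = 1 to 2.5. The crate's own x axis is then opposite to the dock's
- crate: loose loaded blue crate, 0.4 to 0.8 kg, on the ledge. Origin: centre of its underside; x along its length to its yellow end, z up. Base 146 (x) by 106, height 70, walls 4 thick leaning out to a rim 160 by 120 outside, 152 by 112 inside. A low block of slides, 56 (x) by 60, 28 high, fills the middle; the floor around it is free. At the start its x points roughly along the dock's x: wrong way round
- crate_lug (a point): one of the crate's four white lugs (crate x = 64, y = 62, z = 12): each 12 long, out to y = +-62, 8 to 16 above the underside, at x = 64 and x = -45. The rim has gaps 16 wide above the lugs. Yellow ends the same way: an upper crate's lugs enter the gaps and it nests. Turned half round: they land on solid rim and it stacks, base 8 deep in the mouth
- crate_yellow (a point): top of the rim at the middle of the loose crate's yellow end (crate x = 80, z = 70)
- crate_blue (a point): top of the rim at the middle of the loose crate's blue end (crate x = -80, z = 70), which leads in the slide once the crate is turned. The walls are grippy: a finger pressing on an end wall also holds that end from rising or falling, and so can keep the trailing end hanging on the near rim; pushing this wall from inside while easing a few mm upwards, or pressing a hung end down at its rim with about 10 N, seats it
- buffer: sprung rubber buffer plate, 50 wide, 28 high, sliding along dock x. Origin: middle of its face, at dock x = 66, z = 96 when out; travel 15, then a hard stop. It meets the crate's leading end 9 mm short of home, pushing back with 1.5 N plus 0.5 N per mm. Held at the stop, the trailing end free, the crate drops 8 mm behind the near rim by its weight; let go before that, it is pushed back out
- bottle: loose bottle, 60 diameter, 150 high, origin under its centre: leave alone
- jar: loose jar, 64 diameter, 80 high, origin under its centre: leave alone
- slidebox: loose green slide box 90 by 130 by 35, origin under its centre: leave alone
Mind the look-alikes: they are no part of the job. Of the things that look like the crate, the middle-sized one is meant.

How it is judged:
By the outcome, as a careful person would: the job done as asked, in the order asked, and still so for the second after the job is handed in, with the robot touching nothing.
It also fails if it takes over 72 s, if anything falls off the work surface, if the arm or the gripper's body presses on something with over 40 N, if the wrist force passes 120 N, or if a joint passes its speed limit or range.

ROBOT

A 6-joint arm with a two-finger parallel gripper is mounted at the origin on the work surface. World frame = base frame: x ahead of the robot, y to its left, z up, the work surface at z = 0. Lengths are in m, angles in rad, forces in N, time in s.
With the tool pointing down it reaches from about 0.3 to 0.875 m from the base axis. Payload 6.4 kg.
Tool frame: the origin (TCP) lies at the very end of the fingers, on their centre line; the grasp point (between the pads) lies env.hold_point_z behind it (env.hold_point_z is the distance from the TCP to the grasp point, in m); z points along the fingers, y is the direction in which the jaws open and shut (so a half turn about z gives the same grasp; the last joint's range is limited). The gripper opens to 88 mm and grips with 3 to 60 N. Pads are 18 mm wide; open, the fingers measure 123 mm over their backs; the gripper's body (75 mm by 187 mm) begins 45 mm behind the grasp point.
Start: joints at [-1.344, 0.181, 1.607, -0, 1.354, -0.206], TCP at [0.241, -0.522, 0.239] pointing down, gripper open.
Joint ranges: [-2.99, 2.99], [-0.89, 2.07], [0.3, 2.58], [-1.14, 4.28], [0, 2.63], [-3.12, 3.12]. Speed limits (rad/s): [2.57, 2.57, 3.01, 3.14, 3.14, 3.14].

INTERFACE

Orientations are given as [roll, pitch, yaw] about the fixed x, y, z axes, in that order (R = Rz(yaw) Ry(pitch) Rx(roll)).
In Python, from bench import telemetry, capture, job_done, look_for, silhouettes, place_of, env gives the robot as it stands.
- The arm moves only by the tool drive_tool, never from a script. Its argument "steps" is a list of rows, each an object with "dr": the turn, a rotation vector about the tool's x, y, z in rad, a list of three; "delta_pos": the shift along the tool's x, y, z in cm, a list of three; "gripper": the opening, from 0 (shut) to 1 (fully open). In form: [{"dr": [rx, ry, rz], "delta_pos": [x, y, z], "gripper": gripper}, ...]. A call has 1 to 5 rows; each row shifts and turns the pose as measured when the row begins, along the tool's axes as they then stand; what a row does not reach is not made up. A row lasts 1/12 s, in which the tool goes at most 41.7 mm and 7.16 degrees, less where a joint would pass 70% of its speed; a pose out of reach is approached as far as the arm can. A call is refused whole if a number of a shift passes 4.17 or a number of a turn 0.125, either way. A call with a gripper value outside its range is refused whole. The fingers move at their own pace and stop on an object; "grip_force" is the grip in N (left out, the last holds). Time passes only in rows, so rows that do not move let the fingers close. It gives the time, the measured TCP pose, the force and the opening at its end, in the units of the state.
- telemetry.get_state(): the state, without advancing time (a new reading comes with each control period).
- capture(name): name is "scene" or "top" or "wrist"; returns a dict with "image" (420x560x3 uint8, blue, green, red), "range_z" (420x560 float32, m along the optical axis (not along the pixel's ray), 0 where there is no reading), "fx", "fy", "cx", "cy" (pixels), "D" ([k1, k2, p1, p2, k3] as OpenCV has them; the pictures are not rectified), "R" (3x3) and "t" (3): a world point X has camera coordinates R X + t. Camera axes: x right, y down, z forward; pixel columns grow to the right and rows downward; lengths in m; the calibration is good to about 2 mm. A picture is of the moment at which its call begins.
- job_done(): hands the job in, once; it reports no verdict.
Trained networks look in the newest picture that a camera, given by its name, has taken for a name from the list of things; names that differ only in an ending like _2 or _b are one class to them, and where a whole thing is asked for, a point or a joint stands for the part that bears it (a point fixed in the world has none). Each returns a list of dicts, best first, with "confidence" (0 to 1); they miss things now and then, are a little off and sometimes report something else, mostly with a low value. They report only what shows in the picture. A call takes as long as a camera call. They do not tell look-alikes from the thing itself.
- look_for(camera, thing): "point" ([row, column] in pixels, amid what is visible of it).
- silhouettes(camera, thing): "region" (420x560 bool, what is visible of it) and "point" ([row, column] in pixels, amid what is visible of it).
- place_of(camera, thing): "point" ([row, column] in pixels: a listed point, or the origin of a listed thing).
The state is a dict: "t": time; "joint_positions": joint angles; "dq": joint speeds; "effort": joint torques, N m; "tcp_pos": TCP position; "tcp_rot": TCP orientation; "ft_force": force on the tool from outside, world axes, zero at the start; "moment": the same for the moment, N m; "grip_width": opening from 0.0 (shut) to 1.0 (fully open).
Only numpy, scipy, OpenCV 4.12 (cv2) and the standard library are available. Lean on these libraries where they do the work, as an engineer would, in place of code of your own. Each camera call takes 0.05 s, during which the arm holds its last target.

## Working session

There is one attempt and no reset: what is moved stays moved. The work goes in short steps, Python scripts to look and compute and a tool call to move; the robot and the scene stay as the last step left them, time stands still between calls to the robot, and variables do not carry over. Pictures are saved under pics/ and viewed, and the job is handed in when it is done.

Besides the shell and the picture viewer there is one more tool, called in YAML: its name, and indented under it one key for each argument. drive_tool: Moves the arm, as the interface text tells. Its arguments: {"type":"object","properties":{"steps":{"type":"array","items":{"type":"object","properties":{"dr":{"type":"array","items":{"type":"number"}},"delta_pos":{"type":"array","items":{"type":"number"}},"gripper":{"type":"number"}}}},"grip_force":{"type":"number"}},"required":["steps"]}

```bash
ls; mkdir -p pics
python3 - <<'E'
from bench import telemetry, capture, env
import cv2
print(env.hold_point_z, [a for a in dir(env) if a[0]!='_'])
s=telemetry.get_state(); print(s)
for n in ("scene","top"):
    c=capture(n); cv2.imwrite(f"pics/{n}0.png",c["image"]); print(n,c["fx"],c["cx"],c["cy"],c["D"],c["R"],c["t"])
E
```

```text
pics
0.0187 ['PlanningError', 'hold_point_z']
{'t': 0.0, 'joint_positions': array([-1.34431552e+00,  1.81517006e-01,  1.60800345e+00,  1.74103508e-05,
        1.35379853e+00, -2.06293486e-01]), 'dq': array([-0.00022343,  0.00013236,  0.00115116, -0.0003457 , -0.00117222,
        0.00086745]), 'effort': array([ 1.77995198e-04, -4.33866370e+01, -3.41857481e+01,  7.01334863e-02,
        3.84357164e-02, -1.40636221e-04]), 'tcp_pos': array([ 0.24105142, -0.52144522,  0.23782586]), 'tcp_rot': array([-3.13990641e+00, -3.70244358e-04,  4.32770216e-01]), 'ft_force': array([-0.04916036,  0.12560933, -0.4109782 ]), 'moment': array([-0.0574607 ,  0.04337371,  0.02680997]), 'grip_width': 1.0026083559007708}
scene 537.3673131651993 279.1121200225545 202.27065454641647 [0.06168481 0.         0.         0.         0.        ] [[ 0.86776513  0.49684686 -0.01126441]
 [ 0.25685733 -0.46778618 -0.84569522]
 [-0.42545034  0.73097147 -0.53354729]] [-0.50715889 -0.0758755   1.99974535]
top 475.4895286593248 276.3017894655505 219.3925392300581 [-0.07410249  0.          0.          0.          0.        ] [[-0.02748752 -0.99962074  0.00167591]
 [-0.97974688  0.02660829 -0.19846423]
 [ 0.19834437 -0.00709726 -0.9801067 ]] [0.01287245 0.63424744 1.55979262]
```

View pics/scene0.png

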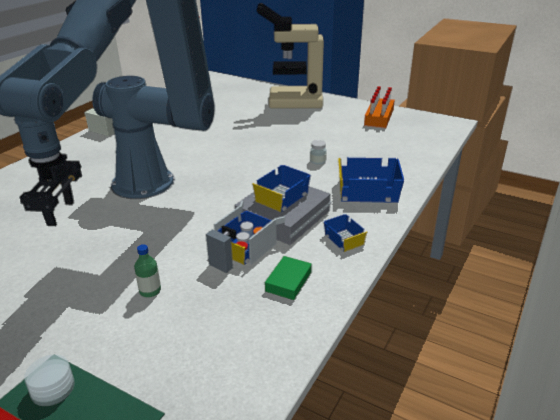

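View pics/top0.png

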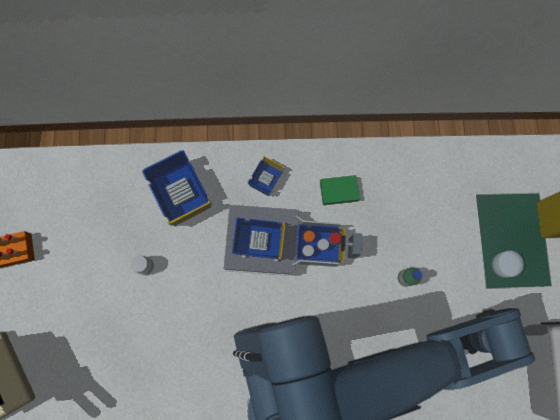

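The look-alikes in the top view are the large crate at (row 188, col 178), the small crate at (177, 265), the docked crate with pots at (243, 321), and the loose crate on the ledge at (240, 258). The ledge crate is the middle-sized one, and its yellow end faces the dock.

```bash
cat > h.py <<'E'
import numpy as np, cv2
from bench import telemetry, capture, look_for, silhouettes, place_of, env
from scipy.spatial.transform import Rotation as Ro
def K(c): return np.array([[c["fx"],0,c["cx"]],[0,c["fy"],c["cy"]],[0,0,1.]])
def ray(c,rc):
    p=cv2.undistortPoints(np.array([[[rc[1],rc[0]]]],float),K(c),np.array(c["D"],float))[0,0]
    d=c["R"].T@np.array([p[0],p[1],1]); o=-c["R"].T@c["t"]; return o,d
def atz(c,rc,z):
    o,d=ray(c,rc); return o+d*(z-o[2])/d[2]
def cloud(c):
    v,u=np.mgrid[0:420,0:560]; p=cv2.undistortPoints(np.stack([u,v],-1).reshape(-1,1,2).astype(float),K(c),np.array(c["D"],float)).reshape(420,560,2)
    z=c["range_z"]; P=np.dstack([p[...,0]*z,p[...,1]*z,z]); return (P-c["t"])@c["R"]
def proj(c,X):
    return cv2.projectPoints(np.atleast_2d(X).astype(float),cv2.Rodrigues(c["R"])[0],np.array(c["t"],float),K(c),np.array(c["D"],float))[0][:,0]
E
python3 - <<'E'
from h import *
Z=dict(dock=0,dock_ledge=.07,dock_mouth=.082,dock_home=.062,crate=.07,crate_yellow=.14,crate_blue=.14,buffer=.096,crate_lug=.082,bottle=0,jar=0,slidebox=0)
for n in ("top","scene"):
    c=capture(n); P=cloud(c); np.savez(f"{n}0.npz",P=P,img=c["image"])
    for k,z in Z.items():
        print(n,k,[(np.round(d["point"]),round(d["confidence"],2),np.round(atz(c,d["point"],z)[:2],4)) for d in place_of(n,k)][:4])
c=capture("top"); cv2.imwrite("pics/crop0.png",cv2.resize(c["image"][190:290,210:380],None,fx=4.5,fy=4.5,interpolation=cv2.INTER_CUBIC))
E
```

```text
top dock [(array([247., 319.]), 0.98, array([ 0.5453, -0.1529]))]
top dock_ledge [(array([191., 338.]), 0.62, array([ 0.7264, -0.2201])), (array([267., 144.]), 0.6, array([0.4813, 0.4445]))]
top dock_mouth [(array([242., 294.]), 0.9, array([ 0.5533, -0.0617]))]
top dock_home [(array([242., 323.]), 0.63, array([ 0.5516, -0.1598]))]
top crate [(array([193., 179.]), 0.98, array([0.7347, 0.3299])), (array([179., 265.]), 0.95, array([0.7771, 0.0311])), (array([242., 262.]), 0.94, array([0.555 , 0.0476]))]
top crate_yellow [(array([241., 283.]), 0.88, array([ 0.5464, -0.0225])), (array([210., 190.]), 0.83, array([0.6575, 0.2757])), (array([162., 274.]), 0.79, array([ 8.161e-01, -3.000e-04]))]
top crate_blue [(array([186., 257.]), 0.72, array([0.7343, 0.0573])), (array([163., 161.]), 0.68, array([0.8208, 0.3759])), (array([238., 235.]), 0.56, array([0.562 , 0.1323])), (array([242., 321.]), 0.36, array([ 0.5423, -0.1462]))]
top buffer [(array([238., 342.]), 0.66, array([ 0.5602, -0.2192]))]
top crate_lug [(array([200., 209.]), 0.86, array([0.7042, 0.2224])), (array([163., 261.]), 0.66, array
[... 1031 characters left out ...]
2]))]
scene crate_blue [(array([167., 295.]), 0.81, array([0.5646, 0.1429])), (array([166., 398.]), 0.77, array([0.8597, 0.3156])), (array([215., 334.]), 0.55, array([ 0.7999, -0.056 ]))]
scene buffer [(array([232., 229.]), 0.7, array([ 0.5432, -0.2185])), (array([282., 288.]), 0.15, array([ 0.8003, -0.3272]))]
scene crate_lug [(array([209., 282.]), 0.96, array([ 0.6068, -0.0196])), (array([200., 344.]), 0.96, array([0.7574, 0.1196])), (array([239., 367.]), 0.79, array([ 0.8984, -0.041 ]))]
scene bottle [(array([292., 151.]), 0.85, array([ 0.437 , -0.4501]))]
scene jar [(array([160., 318.]), 0.6, array([0.4941, 0.4681]))]
scene slidebox [(array([278., 289.]), 0.6, array([ 0.7415, -0.2161]))]
```

View pics/crop0.png

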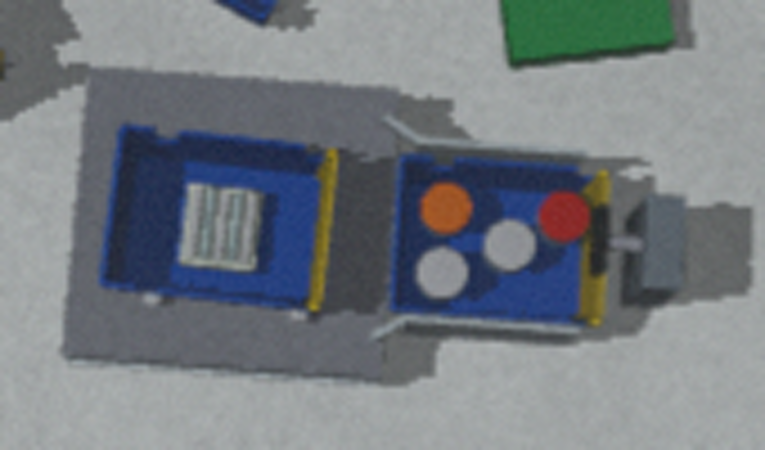

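The crop confirms it: blue crate on the grey ledge, white slides inside, yellow end toward the dock. I'll refine the poses from the depth data.

Run:
```python
from h import *
for n in ("top","scene"):
    P=np.load(f"{n}0.npz")["P"]
    m=(P[...,0]>.4)&(P[...,0]<.70)&(P[...,1]>-.33)&(P[...,1]<.25)
    def rect(zl,zh,extra=True):
        q=P[m&(P[...,2]>zl)&(P[...,2]<zh)&extra]; 
        r=cv2.minAreaRect((q[:,:2]*1000).astype(np.float32)); return len(q),np.round(r[0],1),np.round(r[1],1),round(r[2],2),np.round(q[:,2].mean(),4)
    print(n,'ledge',rect(.064,.076,P[...,1]>-.05))
    print('rim loose',rect(.133,.15,(P[...,1]>-.06)))
    print('rim dock',rect(.064,.075,(P[...,1]<-.08)))
    print('cheeks',rect(.086,.096,(P[...,1]<-.06)&(P[...,1]>-.2)))
    print('housing',rect(.105,.118,(P[...,1]<-.2)))
    q=P[m]; h=np.histogram(q[:,2],bins=np.arange(-.01,.16,.005)); print(h[0])
```

```text
top ledge (2721, array([572.8,  99.4]), array([314.4, 223.6]), 85.27, np.float64(0.0705))
rim loose (212, array([560.2,  55.9]), array([160.2, 120.6]), 82.11, np.float64(0.1392))
rim dock (171, array([ 543.8, -177.1]), array([205.9, 135.1]), 84.13, np.float64(0.0693))
cheeks (116, array([ 556., -130.]), array([135. , 158.1]), 89.52, np.float64(0.0912))
housing (239, array([ 538.1, -250.6]), array([67.2, 71.4]), 86.85, np.float64(0.1115))
[ 662 2814 3022  952  145   61   53   54   59  101  171  269  168   79
  312 1309 1641  572  142  148  255  183  103  120  177   76   33   31
   59   94   81   10    0]
scene ledge (1226, array([574.2,  90. ]), array([296.8, 227.6]), 85.47, np.float64(0.069))
rim loose (246, array([564.3,  58.1]), array([169.1, 125.5]), 81.73, np.float64(0.1369))
rim dock (322, array([ 567.4, -178.7]), array([219.6, 178. ]), 82.86, np.float64(0.0692))
cheeks (169, array([ 559.8, -131.9]), array([139.4, 166.3]), 88.75, np.float64(0.0898))
housing (225, array([ 541.8, -248.4]), array([68.9, 75.1]), 85.11, np.float64(0.1097))
[ 145 2108 1134  186  178  172  171  156  219  262  314  377  242  214
  326 1090  592  229  263  278  261  239  212  237  230  130  140  136
  137  158   29    0    0]
```

Run:
```python
from h import *
c=capture("top")
g=lambda u,v,z:atz(c,(190+v/4.5-.4,210+u/4.5-.4),z)[:2]
for nm,u,v,z in [("TL",90,68,.07),("BL",65,357,.07),("BR",380,380,.07),("TR",402,92,.07),("cheekTopFlare",388,118,.092),("cheekTopEnd",592,160,.092),("cheekBotFlare",374,336,.092),("cheekBotEnd",575,335,.092),("dockNL",402,158,.07),("dockNR",392,312,.07),("yelTop",606,172,.07),("yelBot",596,322,.07),("hTL",645,197,.112),("hTR",685,197,.112),("hBL",640,265,.112),("hBR",682,272,.112)]:
    print(nm,np.round(g(u,v,z),4))
# overlay optimisation: ledge mask by depth
P=np.load("top0.npz")["P"]
m=(P[...,2]>.062)&(P[...,2]<.078)&(P[...,0]>.4)&(P[...,0]<.72)&(P[...,1]>-.03)&(P[...,1]<.2)
q=P[m][:,:2]
# side edges: per y bin, min and max x
b=np.arange(-.02,.14,.008)
for f,nm in ((np.min,'lo'),(np.max,'hi')):
    pts=[]
    for y in b:
        s=q[(q[:,1]>y)&(q[:,1]<y+.008)]
        if len(s)>5: pts.append((y+.004,f(s[:,0])))
    pts=np.array(pts); k=np.polyfit(pts[:,0],pts[:,1],1)
    r=pts[:,1]-np.polyval(k,pts[:,0]); ok=abs(r)<.006; k=np.polyfit(pts[ok,0],pts[ok,1],1); print(nm,k,np.degrees(np.arctan(k[0])),ok.sum(),len(pts))
```

```text
TL [0.6887 0.154 ]
BL [0.4693 0.1744]
BR [ 0.446  -0.0583]
TR [ 0.6635 -0.0826]
cheekTopFlare [ 0.6391 -0.0701]
cheekTopEnd [ 0.603  -0.2209]
cheekBotFlare [ 0.4764 -0.0541]
cheekBotEnd [ 0.473  -0.2014]
dockNL [ 0.6126 -0.0807]
dockNR [ 0.4963 -0.069 ]
yelTop [ 0.5976 -0.2342]
yelBot [ 0.4845 -0.2205]
hTL [ 0.5707 -0.2555]
hTR [ 0.5698 -0.2849]
hBL [ 0.5206 -0.2489]
hBR [ 0.5146 -0.2793]
lo [0.09761458 0.45444346] 5.575240326601316 20 20
hi [0.09798878 0.6732212 ] 5.596477038325315 20 20
```

Estimates so far:
- **Dock:** origin at about (0.5485, -0.153), yaw -95.6°.
- **Crate:** centre at about (0.560, 0.056), yaw -97.9°.

Plan: grip the slide block with the jaws along crate x and turn it flat on the ledge. Then tow it by the inside of the blue wall with the fingers closed.

```bash
cat >> h.py <<'E'
def goto(X,Y,Z,yawdeg):
    s=telemetry.get_state(); R=Ro.from_euler('xyz',s["tcp_rot"]).as_matrix(); p=np.array(s["tcp_pos"])
    d=R.T@(np.array([X,Y,Z])-p)*100
    T=(Ro.from_euler('z',yawdeg,degrees=True)*Ro.from_euler('x',np.pi)).as_matrix()
    rv=Ro.from_matrix(R.T@T).as_rotvec()
    print("t",round(s["t"],2),"pos",p.round(4),"rotdeg",np.degrees(s["tcp_rot"]).round(2),"F",np.round(s["ft_force"],1),"g",round(s["grip_width"],3),"q",np.round(s["joint_positions"],2))
    print("delta cm",d.round(2),"rows",round(np.linalg.norm(d)/4.17,1),"rv",rv.round(3),"rows",round(np.linalg.norm(rv)/.125,1))
DO=np.array([.5485,-.153]); DY=np.radians(-95.6); dX=np.array([np.cos(DY),np.sin(DY)]); dYv=np.array([-np.sin(DY),np.cos(DY)])
def d2w(x,y): return DO+dX*x+dYv*y
def w2d(p): v=np.asarray(p)[:2]-DO; return np.array([v@dX,v@dYv])
E
python3 -c "
from h import *
goto(.560,.056,.24,-7.9)"
```

```text
t 1.5 pos [ 0.2412 -0.522   0.2387] rotdeg [-180.    -0.    24.8] F [ 0.5 -0.7  0.2] g 0.999 q [-1.34  0.18  1.61  0.    1.35 -0.21]
delta cm [ 53.19 -39.1   -0.13] rows 15.8 rv [-0.    -0.     0.571] rows 4.6
```

drive_tool:
  steps:
    - {"delta_pos":[3.3,-2.4,0],"dr":[0,0,0],"gripper":1}
    - {"delta_pos":[3.3,-2.4,0],"dr":[0,0,0],"gripper":1}
    - {"delta_pos":[3.3,-2.4,0],"dr":[0,0,0],"gripper":1}
    - {"delta_pos":[3.3,-2.4,0],"dr":[0,0,0],"gripper":1}
    - {"delta_pos":[3.3,-2.4,0],"dr":[0,0,0],"gripper":1}

```text
t: 1.92
tcp_pos: [0.3395, -0.3454, 0.2376]
tcp_rot: [3.139, 0.002, 0.42]
ft_force: [0.3, -0.1, -0.1]
grip_width: 0.999
```

```bash
python3 -c "
from h import *
goto(.560,.056,.24,-7.9)"
```

```text
t 1.92 pos [ 0.3395 -0.3454  0.2376] rotdeg [1.7987e+02 1.0000e-01 2.4070e+01] F [ 0.3 -0.1 -0.1] g 0.999 q [-1.04 -0.03  1.83 -0.    1.33  0.11]
delta cm [ 36.5  -27.66  -0.37] rows 11.0 rv [0.003 0.001 0.558] rows 4.5
```

drive_tool:
  steps:
    - {"delta_pos":[3.3,-2.4,-0.1],"dr":[0,0,0],"gripper":1}
    - {"delta_pos":[3.3,-2.4,-0.1],"dr":[0,0,0],"gripper":1}
    - {"delta_pos":[3.3,-2.4,-0.1],"dr":[0,0,0],"gripper":1}
    - {"delta_pos":[3.3,-2.4,0],"dr":[0,0,0],"gripper":1}
    - {"delta_pos":[3.3,-2.4,0],"dr":[0,0,0],"gripper":1}

```text
t: 2.33
tcp_pos: [0.442, -0.1637, 0.2413]
tcp_rot: [3.136, -0.0, 0.418]
ft_force: [0.3, -0.5, -0.3]
grip_width: 1.001
```

drive_tool:
  steps:
    - {"delta_pos":[3.3,-2.4,0],"dr":[0,0,0],"gripper":1}
    - {"delta_pos":[3.3,-2.4,0],"dr":[0,0,0],"gripper":1}
    - {"delta_pos":[3.3,-2.4,0],"dr":[0,0,0],"gripper":1}
    - {"delta_pos":[2.3,-2.0,0],"dr":[0,0,0],"gripper":1}
    - {"delta_pos":[0,0,0],"dr":[0,0,0],"gripper":1}

```text
t: 2.75
tcp_pos: [0.5193, -0.0197, 0.2425]
tcp_rot: [3.134, -0.005, 0.424]
ft_force: [-0.7, 0.5, -0.2]
grip_width: 1.004
```

```bash
python3 -c "
from h import *
goto(.560,.056,.24,-7.9)"
```

```text
t 2.75 pos [ 0.5193 -0.0197  0.2425] rotdeg [179.58  -0.28  24.27] F [-0.7  0.5 -0.2] g 1.004 q [-0.27  0.05  1.75 -0.    1.34  0.88]
delta cm [ 6.82 -5.23  0.25] rows 2.1 rv [ 0.006 -0.007  0.561] rows 4.5
```

drive_tool:
  steps:
    - {"delta_pos":[3.3,-2.6,0.1],"dr":[0,0,0],"gripper":1}
    - {"delta_pos":[3.0,-2.3,0.1],"dr":[0.006,-0.007,0],"gripper":1}
    - {"delta_pos":[0.3,-0.3,0],"dr":[0,0,0.12],"gripper":1}
    - {"delta_pos":[0,0,0],"dr":[0,0,0.12],"gripper":1}
    - {"delta_pos":[0,0,0],"dr":[0,0,0.12],"gripper":1}

```text
t: 3.17
tcp_pos: [0.5575, 0.0535, 0.2402]
tcp_rot: [3.138, 0.002, 0.056]
ft_force: [1.0, 0.2, 0.4]
grip_width: 1.001
```

drive_tool:
  steps:
    - {"delta_pos":[0,0,0],"dr":[0,0,0.12],"gripper":1}
    - {"delta_pos":[0,0,0],"dr":[0,0,0.08],"gripper":1}
    - {"delta_pos":[0,0,0],"dr":[0,0,0],"gripper":1}

```text
t: 3.42
tcp_pos: [0.5571, 0.0522, 0.2399]
tcp_rot: [3.137, 0.002, -0.158]
ft_force: [0.3, -0.1, -0.5]
grip_width: 1.002
```

```bash
python3 -c "
from h import *
goto(.560,.056,.24,-7.9)
c=capture('wrist'); cv2.imwrite('pics/w1.png',c['image'])
P=cloud(c); 
def rect(zl,zh):
    m=(P[...,2]>zl)&(P[...,2]<zh)&(abs(P[...,0]-.56)<.1)&(abs(P[...,1]-.056)<.12); q=P[m]; r=cv2.minAreaRect((q[:,:2]*1000).astype(np.float32)); print(len(q),r,q.mean(0))
rect(.133,.15); 
m=(P[...,2]>.09)&(P[...,2]<.115)&(abs(P[...,0]-.56)<.034)&(abs(P[...,1]-.056)<.035); q=P[m]; print(len(q),q[:,2].mean(),cv2.minAreaRect((q[:,:2]*1000).astype(np.float32)))
"
```

```text
t 3.42 pos [0.5571 0.0522 0.2399] rotdeg [ 1.7973e+02  1.3000e-01 -9.0800e+00] F [ 0.3 -0.1 -0.5] g 1.002 q [-0.12  0.15  1.64 -0.    1.35  1.61]
delta cm [ 0.23 -0.42 -0.02] rows 0.1 rv [ 0.005  0.002 -0.021] rows 0.2
3788 ((559.220458984375, 58.399261474609375), (160.1848602294922, 120.89196014404297), 81.83975982666016) [0.56083766 0.05546403 0.13914303]
3231 0.09567295790405977 ((559.7443237304688, 58.70092010498047), (55.869712829589844, 60.165008544921875), 82.09178924560547)
```

View pics/w1.png

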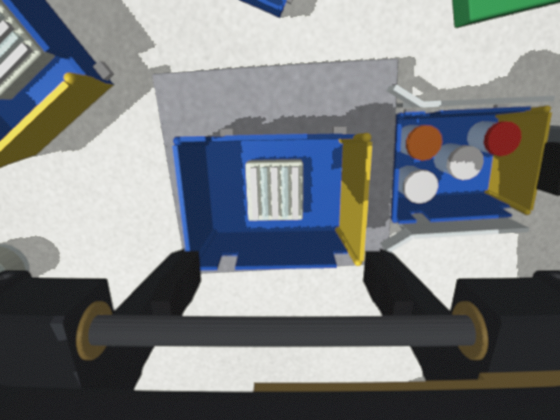

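The wrist view shows the blue crate centred near pixel (265, 195), yellow end toward the pots, with the slide block in its middle at (275, 190). There is free floor on both sides for the fingers. Descending.

```bash
python3 -c "
from h import *
goto(.560,.0572,.16,-7.9)"
```

```text
t 3.47 pos [0.5571 0.0522 0.2399] rotdeg [ 1.7973e+02  1.3000e-01 -8.8600e+00] F [ 0.4  0.1 -0.6] g 0.999 q [-0.12  0.15  1.64 -0.    1.35  1.61]
delta cm [ 0.22 -0.58  7.99] rows 1.9 rv [ 0.005  0.002 -0.017] rows 0.1
```

drive_tool:
  steps:
    - {"delta_pos":[0.25,-0.5,2.0],"dr":[0.005,0.002,-0.021],"gripper":1}
    - {"delta_pos":[0,0,3],"dr":[0,0,0],"gripper":1}
    - {"delta_pos":[0,0,3],"dr":[0,0,0],"gripper":1}
    - {"delta_pos":[0,0,0.5],"dr":[0,0,0],"gripper":1}

```text
t: 3.8
tcp_pos: [0.5634, 0.0543, 0.1567]
tcp_rot: [-3.142, -0.009, -0.122]
ft_force: [-1.0, -0.2, -0.8]
grip_width: 1.003
```

```bash
python3 -c "
from h import *
goto(.560,.0572,.083,-7.9)"
```

```text
t 3.8 pos [0.5634 0.0543 0.1567] rotdeg [-180.     -0.54   -6.96] F [-1.  -0.2 -0.8] g 1.003 q [-0.11  0.24  1.71 -0.    1.18  1.58]
delta cm [-0.44 -0.25  7.36] rows 1.8 rv [-0.    -0.009  0.016] rows 0.2
```

drive_tool:
  steps:
    - {"delta_pos":[-0.4,-0.25,1.0],"dr":[0,-0.009,0.014],"gripper":1}
    - {"delta_pos":[0,0,2],"dr":[0,0,0],"gripper":1}
    - {"delta_pos":[0,0,2],"dr":[0,0,0],"gripper":1}
    - {"delta_pos":[0,0,0],"dr":[0,0,0],"gripper":1}

```text
t: 4.13
tcp_pos: [0.56, 0.0563, 0.1065]
tcp_rot: [3.142, 0.0, -0.133]
ft_force: [-0.6, 0.9, -0.0]
grip_width: 1.0
```

```bash
python3 -c "
from h import *
goto(.560,.0572,.083,-7.9)"
```

```text
t 4.13 pos [0.56   0.0563 0.1065] rotdeg [ 1.80e+02  1.00e-02 -7.64e+00] F [-0.6  0.9 -0. ] g 1.0 q [-0.11  0.31  1.74 -0.    1.09  1.59]
delta cm [-0.01 -0.08  2.35] rows 0.6 rv [0.    0.    0.004] rows 0.0
```

drive_tool:
  steps:
    - {"delta_pos":[0,-0.05,1.2],"dr":[0,0,0],"gripper":1}
    - {"delta_pos":[0,0,1.1],"dr":[0,0,0],"gripper":1}
    - {"delta_pos":[0,0,0],"dr":[0,0,0],"gripper":1}
    - {"delta_pos":[0,0,0],"dr":[0,0,0],"gripper":1}

```text
t: 4.47
tcp_pos: [0.5623, 0.0566, 0.0854]
tcp_rot: [-3.142, -0.004, -0.132]
ft_force: [0.7, -0.2, 0.5]
grip_width: 0.999
```

drive_tool:
  steps:
    - {"delta_pos":[0,0,0],"dr":[0,0,0],"gripper":0.5}
    - {"delta_pos":[0,0,0],"dr":[0,0,0],"gripper":0.5}
    - {"delta_pos":[0,0,0],"dr":[0,0,0],"gripper":0.5}
    - {"delta_pos":[0,0,0],"dr":[0,0,0],"gripper":0.5}
    - {"delta_pos":[0,0,0],"dr":[0,0,0],"gripper":0.5}
  grip_force: 15

```text
t: 4.88
tcp_pos: [0.5643, 0.0566, 0.0883]
tcp_rot: [-3.141, -0.008, -0.132]
ft_force: [-0.4, 2.5, -1.7]
grip_width: 0.647
```

```bash
python3 -c "
from h import *
goto(.560,.0572,.083,-7.9)"
```

```text
t 4.88 pos [0.5643 0.0566 0.0883] rotdeg [-179.97   -0.48   -7.56] F [-0.4  2.5 -1.7] g 0.647 q [-0.11  0.34  1.74  0.    1.05  1.59]
delta cm [-0.44 -0.    0.53] rows 0.2 rv [-0.    -0.008  0.006] rows 0.1
```

Gripped: the opening is 57 mm, which matches the block. The pose creeps a little between rows, so I'll correct that in each call. First a light trial turn to check the sign.

drive_tool:
  steps:
    - {"delta_pos":[0,0,0.2],"dr":[0,0,0],"gripper":0.5}
    - {"delta_pos":[0,0,0.1],"dr":[0,0,-0.06],"gripper":0.5}
    - {"delta_pos":[0,0,0.1],"dr":[0,0,-0.09],"gripper":0.5}
  grip_force: 20

```text
t: 5.13
tcp_pos: [0.5658, 0.0566, 0.0883]
tcp_rot: [3.141, -0.011, 0.019]
ft_force: [1.3, 0.3, 2.2]
grip_width: 0.63
```

```bash
python3 -c "
from h import *
goto(.562,.0572,.084,90)"
```

```text
t 5.13 pos [0.5658 0.0566 0.0883] rotdeg [179.94  -0.66   1.11] F [1.3 0.3 2.2] g 0.63 q [-0.11  0.34  1.74  0.    1.05  1.44]
delta cm [-0.38 -0.06  0.43] rows 0.1 rv [ 0.01  -0.008 -1.551] rows 12.4
```

drive_tool:
  steps:
    - {"delta_pos":[-0.1,0,0.1],"dr":[0,-0.008,-0.1],"gripper":0.5}
    - {"delta_pos":[-0.1,0,0.1],"dr":[0,0,-0.1],"gripper":0.5}
    - {"delta_pos":[-0.1,0,0.1],"dr":[0,0,-0.1],"gripper":0.5}
    - {"delta_pos":[0,0,0.1],"dr":[0,0,-0.1],"gripper":0.5}

```text
t: 5.47
tcp_pos: [0.5673, 0.0567, 0.0883]
tcp_rot: [3.136, -0.013, 0.435]
ft_force: [1.9, 1.9, 1.9]
grip_width: 0.631
```

```bash
python3 -c "
from h import *
goto(.562,.0572,.084,90)"
```

```text
t 5.47 pos [0.5673 0.0567 0.0883] rotdeg [179.7   -0.74  24.9 ] F [1.9 1.9 1.9] g 0.631 q [-0.11  0.34  1.74  0.    1.05  1.03]
delta cm [-0.47 -0.27  0.42] rows 0.2 rv [ 0.012 -0.009 -1.136] rows 9.1
```

drive_tool:
  steps:
    - {"delta_pos":[-0.3,-0.15,0.15],"dr":[0.006,-0.008,-0.1],"gripper":0.5}
    - {"delta_pos":[-0.2,-0.2,0.15],"dr":[0,-0.004,-0.1],"gripper":0.5}
    - {"delta_pos":[-0.2,-0.2,0.15],"dr":[0,0,-0.1],"gripper":0.5}
    - {"delta_pos":[-0.1,-0.2,0.15],"dr":[0,0,-0.1],"gripper":0.5}
    - {"delta_pos":[-0.1,-0.2,0.15],"dr":[0,0,-0.1],"gripper":0.5}

```text
t: 5.88
tcp_pos: [0.563, 0.0604, 0.0881]
tcp_rot: [3.127, -0.015, 0.953]
ft_force: [2.2, 2.9, 5.5]
grip_width: 0.625
```

```bash
python3 -c "
from h import *
goto(.562,.0572,.084,90)
c=capture('top'); cv2.imwrite('pics/t2.png',cv2.resize(c['image'][190:290,210:380],None,fx=4.5,fy=4.5,interpolation=cv2.INTER_CUBIC))
c=capture('scene'); cv2.imwrite('pics/s2.png',cv2.resize(c['image'][130:280,180:380],None,fx=4,fy=4,interpolation=cv2.INTER_CUBIC))
"
```

```text
t 5.88 pos [0.563  0.0604 0.0881] rotdeg [179.19  -0.88  54.61] F [2.2 2.9 5.5] g 0.625 q [-0.11  0.33  1.76  0.01  1.03  0.51]
delta cm [-0.33  0.09  0.4 ] rows 0.1 rv [ 0.018 -0.011 -0.618] rows 4.9
```

View pics/s2.png

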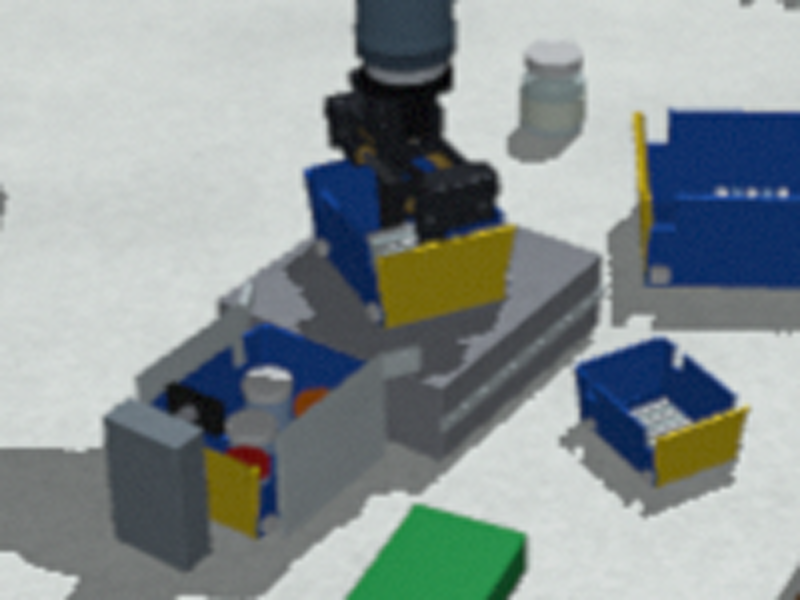

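The crate is turning flat on the ledge with the grip, yellow end now toward the viewer at (450, 275). Continuing.

drive_tool:
  steps:
    - {"delta_pos":[-0.2,0,0.05],"dr":[0.01,-0.008,-0.11],"gripper":0.5}
    - {"delta_pos":[-0.1,-0.1,0.05],"dr":[0,0,-0.11],"gripper":0.5}
    - {"delta_pos":[0,-0.1,0.05],"dr":[0,0,-0.11],"gripper":0.5}
    - {"delta_pos":[0,-0.1,0.05],"dr":[0,0,-0.11],"gripper":0.5}
    - {"delta_pos":[0,-0.1,0.05],"dr":[0,0,-0.11],"gripper":0.5}

```text
t: 6.4
tcp_pos: [0.5596, 0.0587, 0.0881]
tcp_rot: [3.129, -0.003, 1.518]
ft_force: [0.5, 1.6, 1.8]
grip_width: 0.627
```

```bash
python3 -c "
from h import *
goto(.562,.0572,.084,174.4)"
```

```text
t 6.4 pos [0.5596 0.0587 0.0881] rotdeg [ 1.793e+02 -1.500e-01  8.699e+01] F [0.5 1.6 1.8] g 0.627 q [-0.11  0.33  1.76  0.    1.04 -0.06]
delta cm [-0.14  0.24  0.41] rows 0.1 rv [ 0.012  0.007 -1.526] rows 12.2
```

drive_tool:
  steps:
    - {"delta_pos":[0,0.1,0.08],"dr":[0.006,0.004,-0.11],"gripper":0.5}
    - {"delta_pos":[0,0.05,0.08],"dr":[0,0,-0.11],"gripper":0.5}
    - {"delta_pos":[0,0,0.08],"dr":[0,0,-0.11],"gripper":0.5}
    - {"delta_pos":[0,0,0.08],"dr":[0,0,-0.11],"gripper":0.5}
    - {"delta_pos":[0,0,0.08],"dr":[0,0,-0.11],"gripper":0.5}

```text
t: 6.82
tcp_pos: [0.5636, 0.0585, 0.088]
tcp_rot: [3.129, -0.0, 2.089]
ft_force: [-0.1, 1.2, 6.0]
grip_width: 0.633
```

```bash
python3 -c "
from h import *
goto(.562,.0572,.084,174.4)"
```

```text
t 6.82 pos [0.5636 0.0585 0.088 ] rotdeg [ 1.7925e+02 -1.0000e-02  1.1970e+02] F [-0.1  1.2  6. ] g 0.633 q [-0.11  0.34  1.75  0.01  1.05 -0.63]
delta cm [-0.04 -0.21  0.4 ] rows 0.1 rv [ 0.012  0.006 -0.955] rows 7.6
```

drive_tool:
  steps:
    - {"delta_pos":[0,-0.05,0.04],"dr":[0.006,0.004,-0.11],"gripper":0.5}
    - {"delta_pos":[0,0,0.04],"dr":[0,0,-0.11],"gripper":0.5}
    - {"delta_pos":[0,0,0.04],"dr":[0,0,-0.11],"gripper":0.5}
    - {"delta_pos":[0,0,0.04],"dr":[0,0,-0.11],"gripper":0.5}
    - {"delta_pos":[0,0,0.04],"dr":[0,0,-0.11],"gripper":0.5}

```text
t: 7.23
tcp_pos: [0.5648, 0.0578, 0.088]
tcp_rot: [3.132, 0.004, 2.661]
ft_force: [0.7, 0.2, 2.1]
grip_width: 0.629
```

drive_tool:
  steps:
    - {"delta_pos":[0,0,0.04],"dr":[0,0,-0.11],"gripper":0.5}
    - {"delta_pos":[0,0,0.04],"dr":[0,0,-0.11],"gripper":0.5}
    - {"delta_pos":[0,0,0.04],"dr":[0,0,-0.09],"gripper":0.5}
    - {"delta_pos":[0,0,0.04],"dr":[0,0,-0.04],"gripper":0.5}

```text
t: 7.57
tcp_pos: [0.5664, 0.0574, 0.088]
tcp_rot: [3.133, 0.01, 3.028]
ft_force: [0.2, -0.3, 1.2]
grip_width: 0.628
```

```bash
python3 -c "
from h import *
goto(.562,.0572,.084,174.4)"
```

```text
t 7.57 pos [0.5664 0.0574 0.088 ] rotdeg [179.53   0.59 173.49] F [ 0.2 -0.3  1.2] g 0.628 q [-0.11  0.34  1.74  0.01  1.05 -1.57]
delta cm [ 0.44 -0.08  0.4 ] rows 0.1 rv [ 0.008  0.01  -0.016] rows 0.2
```

```bash
cat > m.py <<'E'
from h import *
def crate(c,zl=.133,zh=.15):
    P=cloud(c); D=(P[...,:2]-DO)@np.stack([dX,dYv],1)
    m=(P[...,2]>zl)&(P[...,2]<zh)&(D[...,0]<-.1)&(D[...,0]>-.3)&(abs(D[...,1])<.085); q=D[m]*1000
    r=cv2.minAreaRect(q.astype(np.float32)); print("dock frame rect",len(q),np.round(r[0],1),np.round(r[1],1),round(r[2],2))
if __name__=="__main__":
    s=telemetry.get_state(); print(s["tcp_pos"],w2d(s["tcp_pos"]))
    for n in ("top","scene","wrist"):
        c=capture(n); crate(c)
        np.savez(n+"_l.npz",**c)
    for n in ("top","wrist","scene"):
        c=np.load(n+"_l.npz"); cv2.imwrite(f"pics/{n}_{s['t']:.1f}.png",c["image"]); print(f"pics/{n}_{s['t']:.1f}.png")
E
python3 m.py
```

```text
[0.56639681 0.05742241 0.08804568] [-0.21116457 -0.00272223]
dock frame rect 71 [-195.4    1. ] [119.9 133.8] 87.49
dock frame rect 197 [-209.2    7. ] [123.9 169.4] 87.44
dock frame rect 12595 [-211.9  -24.4] [ 69.  161.8] 87.63
pics/top_7.6.png
pics/wrist_7.6.png
pics/scene_7.6.png
```

View pics/wrist_7.6.png

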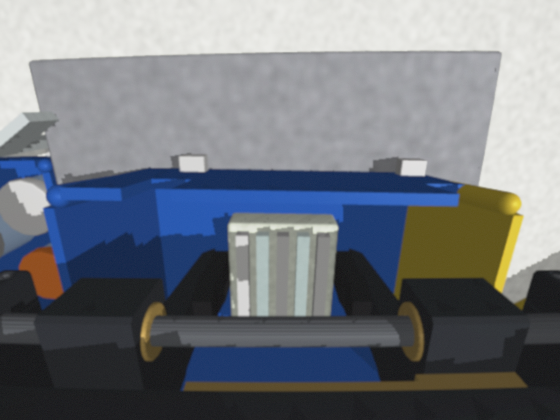

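View pics/top_7.6.png

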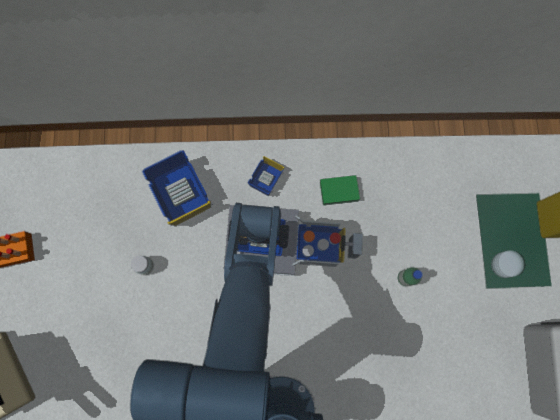

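The wrist view confirms the turn: yellow end at the right (455, 250), away from the dock. It is about 2.4° short, so I'll finish it, release and measure.

drive_tool:
  steps:
    - {"delta_pos":[0,0,0.04],"dr":[0.004,0.005,-0.04],"gripper":0.5}
    - {"delta_pos":[0,0,0.04],"dr":[0,0,-0.02],"gripper":0.5}
    - {"delta_pos":[0,0,0.04],"dr":[0,0,0],"gripper":0.5}

```text
t: 7.97
tcp_pos: [0.5677, 0.0574, 0.088]
tcp_rot: [3.137, 0.009, 3.079]
ft_force: [-2.9, -1.8, 5.5]
grip_width: 0.631
```

```bash
python3 -c "
from m import *
goto(.562,.0572,.084,174.4)
crate(capture('wrist'))"
```

```text
t 7.97 pos [0.5677 0.0574 0.088 ] rotdeg [179.76   0.49 176.39] F [-2.9 -1.8  5.5] g 0.631 q [-0.11  0.35  1.74  0.01  1.05 -1.62]
delta cm [ 0.57 -0.06  0.39] rows 0.2 rv [0.004 0.008 0.035] rows 0.3
dock frame rect 12599 [-210.9  -23.4] [162.4  68.6] 0.56
```

drive_tool:
  steps:
    - {"delta_pos":[0,0,0],"dr":[0,0,0],"gripper":1}
    - {"delta_pos":[0,0,0],"dr":[0,0,0],"gripper":1}
    - {"delta_pos":[0,0,0],"dr":[0,0,0],"gripper":1}
    - {"delta_pos":[0,0,0],"dr":[0,0,0],"gripper":1}

```text
t: 8.35
tcp_pos: [0.5662, 0.0573, 0.0868]
tcp_rot: [3.138, 0.006, 3.076]
ft_force: [0.1, -0.1, -0.4]
grip_width: 0.909
```

drive_tool:
  steps:
    - {"delta_pos":[0,0,-1],"dr":[0,0,0],"gripper":1}
    - {"delta_pos":[0,0,-2.5],"dr":[0,0,0],"gripper":1}
    - {"delta_pos":[0,0,-3.5],"dr":[0,0,0],"gripper":1}
    - {"delta_pos":[0,0,-3.5],"dr":[0,0,0],"gripper":1}
    - {"delta_pos":[0,0,-3],"dr":[0,0,0],"gripper":0}

```text
t: 8.77
tcp_pos: [0.5587, 0.0574, 0.2187]
tcp_rot: [3.138, -0.015, 3.075]
ft_force: [0.8, -0.6, 0.0]
grip_width: 0.941
```

```bash
python3 -c "
from m import *
goto(*d2w(-.162,.0),.19,84.4)
c=capture('wrist');crate(c);cv2.imwrite('pics/w3.png',c['image']);
D=(cloud(c)[...,:2]-DO)@np.stack([dX,dYv],1);np.savez('wl.npz',**c)
z=cloud(c)[...,2];m=(z>.086)&(z<.097);q=D[m&(D[...,0]<0)]*1000;
r=[(d['point'],round(d['confidence'],2),(w2d(atz(c,d['point'],.14))*1000).round(1)) for k in('crate_yellow','crate_blue') for d in place_of('wrist',k)]; print(r)
r=[(d['point'],round(d['confidence'],2),(w2d(atz(c,d['point'],.082))*1000).round(1)) for d in place_of('wrist','dock_mouth')]; print(r)
"
```

```text
t 8.77 pos [0.5587 0.0574 0.2187] rotdeg [179.79  -0.87 176.17] F [ 0.8 -0.6  0. ] g 0.941 q [-0.11  0.18  1.65  0.    1.33 -1.62]
delta cm [-0.93 -4.88  2.84] rows 1.4 rv [-0.009 -0.015  1.602] rows 12.8
dock frame rect 3709 [-211.6    2.8] [160.3 120.5] 0.61
[([283.4, 510.5], 0.91, array([-410.3,   43.5])), ([233.2, 382.4], 0.75, array([-2.919e+02, -1.000e-01])), ([228.6, 183.1], 0.53, array([-132.4,    0.5])), ([227.9, 183.2], 0.85, array([-1.325e+02, -1.000e-01])), ([341.0, 292.9], 0.7, array([-224.4,  106.6])), ([210.0, 282.0], 0.58, array([-210.7,  -17.3]))]
[([208.2, 163.6], 0.88, array([-95.3,   2.3]))]
```

View pics/w3.png

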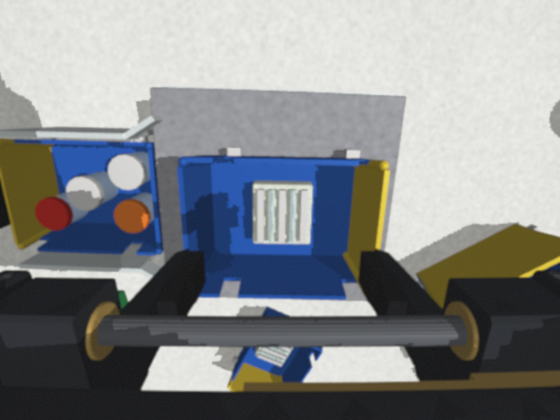

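The wrist view shows the crate turned, blue end (183, 228) toward the dock and yellow at (380, 230) away. It measures about (-212, +2) mm and +0.6° in the dock frame. Next I'll turn the closed fingers a quarter turn and place them behind the blue wall.

drive_tool:
  steps:
    - {"delta_pos":[-0.6,-2.4,0],"dr":[-0.009,-0.015,0],"gripper":0}
    - {"delta_pos":[-0.4,-2.4,0],"dr":[0,0,0.1],"gripper":0}
    - {"delta_pos":[0,0,0],"dr":[0,0,0.12],"gripper":0}
    - {"delta_pos":[0,0,0],"dr":[0,0,0.12],"gripper":0}
    - {"delta_pos":[0,0,0],"dr":[0,0,0.12],"gripper":0}

```text
t: 9.38
tcp_pos: [0.5615, 0.0081, 0.2097]
tcp_rot: [3.133, -0.016, 2.604]
ft_force: [-0.4, -0.0, -0.1]
grip_width: 0.39
```

drive_tool:
  steps:
    - {"delta_pos":[0,0,0],"dr":[0,0,0.12],"gripper":0}
    - {"delta_pos":[0,0,0],"dr":[0,0,0.12],"gripper":0}
    - {"delta_pos":[0,0,0],"dr":[0,0,0.12],"gripper":0}
    - {"delta_pos":[0,0,0],"dr":[0,0,0.12],"gripper":0}
    - {"delta_pos":[0,0,0],"dr":[0,0,0.12],"gripper":0}

```text
t: 9.8
tcp_pos: [0.5548, 0.0084, 0.1991]
tcp_rot: [-3.123, -0.029, 1.98]
ft_force: [-0.3, 0.1, 0.7]
grip_width: 0.015
```

drive_tool:
  steps:
    - {"delta_pos":[0,0,0],"dr":[0,0,0.12],"gripper":0}
    - {"delta_pos":[0,0,0],"dr":[0,0,0.12],"gripper":0}
    - {"delta_pos":[0,0,0],"dr":[0,0,0.12],"gripper":0}
    - {"delta_pos":[0,0,0],"dr":[0,0,0.12],"gripper":0}
    - {"delta_pos":[0,0,0],"dr":[0,0,0],"gripper":0}

```text
t: 10.22
tcp_pos: [0.548, 0.0096, 0.1888]
tcp_rot: [-3.093, -0.018, 1.475]
ft_force: [0.2, 0.4, 0.2]
grip_width: 0.001
```

```bash
python3 -c "
from m import *
goto(*d2w(-.1625,.002),.16,84.4)"
```

```text
t 10.22 pos [0.548  0.0096 0.1888] rotdeg [-177.19   -1.03   84.53] F [0.2 0.4 0.2] g 0.001 q [-0.21  0.2   1.69  0.01  1.3  -0.11]
delta cm [0.01 1.98 2.78] rows 0.8 rv [-0.049 -0.018  0.003] rows 0.4
```

drive_tool:
  steps:
    - {"delta_pos":[0,1.6,0],"dr":[-0.045,-0.016,0],"gripper":0}
    - {"delta_pos":[0,0.5,0],"dr":[0,0,0],"gripper":0}
    - {"delta_pos":[0,0,0],"dr":[0,0,0],"gripper":0}

```text
t: 10.47
tcp_pos: [0.5663, 0.0081, 0.1836]
tcp_rot: [-3.13, -0.003, 1.485]
ft_force: [0.2, 0.3, 0.1]
grip_width: 0.002
```

```bash
python3 -c "
from m import *
goto(*d2w(-.1625,.002),.12,84.4)"
```

```text
t 10.47 pos [0.5663 0.0081 0.1836] rotdeg [-1.7931e+02 -1.5000e-01  8.5070e+01] F [0.2 0.3 0.1] g 0.002 q [-0.2   0.22  1.67  0.    1.26 -0.11]
delta cm [0.03 0.07 6.36] rows 1.5 rv [-0.012 -0.002  0.012] rows 0.1
```

drive_tool:
  steps:
    - {"delta_pos":[0,0.1,2],"dr":[-0.012,0,0.01],"gripper":0}
    - {"delta_pos":[0,0,2],"dr":[0,0,0],"gripper":0}
    - {"delta_pos":[0,0,1.5],"dr":[0,0,0],"gripper":0}
    - {"delta_pos":[0,0,0],"dr":[0,0,0],"gripper":0}

```text
t: 10.8
tcp_pos: [0.5657, 0.0084, 0.1259]
tcp_rot: [-3.137, -0.004, 1.484]
ft_force: [-0.3, 0.4, -0.9]
grip_width: 0.005
```

```bash
python3 -c "
from m import *
goto(*d2w(-.1615,.002),.091,84.4)"
```

```text
t 10.8 pos [0.5657 0.0084 0.1259] rotdeg [-179.72   -0.22   85.02] F [-0.3  0.4 -0.9] g 0.005 q [-0.2   0.29  1.72  0.    1.14 -0.11]
delta cm [-0.09  0.08  3.49] rows 0.8 rv [-0.005 -0.004  0.011] rows 0.1
```

drive_tool:
  steps:
    - {"delta_pos":[-0.1,0.1,1.8],"dr":[-0.005,-0.004,0.01],"gripper":0}
    - {"delta_pos":[0,0.05,1.5],"dr":[0,0,0],"gripper":0}
    - {"delta_pos":[-0.3,0,0.2],"dr":[0,0,0],"gripper":0}
    - {"delta_pos":[-0.4,0,0],"dr":[0,0,0],"gripper":0}

```text
t: 11.13
tcp_pos: [0.5652, 0.0006, 0.0905]
tcp_rot: [-3.137, -0.001, 1.48]
ft_force: [-0.2, -0.1, 0.0]
grip_width: 0.003
```

```bash
python3 -c "
from m import *
goto(*d2w(-.150,.002),.091,84.4)"
```

```text
t 11.13 pos [0.5652 0.0006 0.0905] rotdeg [-1.7972e+02 -5.0000e-02  8.4810e+01] F [-0.2 -0.1  0. ] g 0.003 q [-0.21  0.34  1.74  0.    1.07 -0.12]
delta cm [-0.45  0.03 -0.05] rows 0.1 rv [-0.005 -0.001  0.007] rows 0.1
```

drive_tool:
  steps:
    - {"delta_pos":[-0.4,0,0],"dr":[0,0,0],"gripper":0}
    - {"delta_pos":[-0.6,0,0],"dr":[0,0,0],"gripper":0}
    - {"delta_pos":[-0.6,0,0],"dr":[0,0,0],"gripper":0}
    - {"delta_pos":[-0.6,0,0],"dr":[0,0,0],"gripper":0}
    - {"delta_pos":[-0.6,0,0],"dr":[0,0,0],"gripper":0}

```text
t: 11.55
tcp_pos: [0.5634, -0.0288, 0.0936]
tcp_rot: [-3.138, -0.004, 1.482]
ft_force: [0.2, 2.8, -1.7]
grip_width: 0.005
```

```bash
python3 -c "
from m import *
goto(*d2w(-.110,.002),.090,84.4)
s=telemetry.get_state(); print(w2d(s['tcp_pos'])*1000)
c=capture('wrist');crate(c);cv2.imwrite('pics/w4.png',c['image'])"
```

```text
t 11.55 pos [ 0.5634 -0.0288  0.0936] rotdeg [-179.81   -0.2    84.93] F [ 0.2  2.8 -1.7] g 0.005 q [-0.26  0.33  1.74  0.    1.07 -0.18]
delta cm [-1.51 -0.08  0.36] rows 0.4 rv [-0.003 -0.004  0.009] rows 0.1
[-125.08747897    2.65794148]
dock frame rect 16141 [-171.9    3.3] [132.2 122.3] 0.52
```

View pics/w4.png

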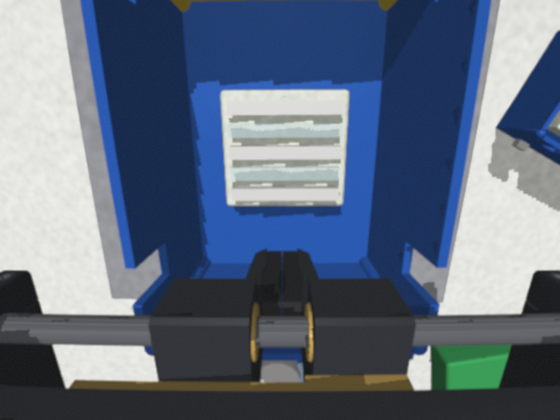

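The fingers (285, 280) bear on the blue wall and the crate moves square, with about 3 N of push. Continuing through the cheeks.

drive_tool:
  steps:
    - {"delta_pos":[-0.7,0,0.1],"dr":[0,0,0.008],"gripper":0}
    - {"delta_pos":[-0.7,0,0.08],"dr":[0,0,0],"gripper":0}
    - {"delta_pos":[-0.7,0,0.08],"dr":[0,0,0],"gripper":0}
    - {"delta_pos":[-0.7,0,0.08],"dr":[0,0,0],"gripper":0}
    - {"delta_pos":[-0.7,0,0.08],"dr":[0,0,0],"gripper":0}

```text
t: 12.02
tcp_pos: [0.5629, -0.0654, 0.0936]
tcp_rot: [3.138, -0.006, 1.474]
ft_force: [0.7, 4.2, 3.4]
grip_width: 0.006
```

```bash
python3 -c "
from m import *
goto(*d2w(-.060,.002),.090,84.4)
s=telemetry.get_state(); print(w2d(s['tcp_pos'])*1000)"
```

```text
t 12.02 pos [ 0.5629 -0.0654  0.0936] rotdeg [179.77  -0.36  84.43] F [0.7 4.2 3.4] g 0.006 q [-0.33  0.33  1.74  0.01  1.07 -0.24]
delta cm [-2.86 -0.38  0.34] rows 0.7 rv [ 0.004 -0.006  0.001] rows 0.1
[-88.62935543   5.75984778]
```

drive_tool:
  steps:
    - {"delta_pos":[-0.6,-0.15,0.04],"dr":[0.004,-0.006,0],"gripper":0}
    - {"delta_pos":[-0.6,-0.15,0.04],"dr":[0,0,0],"gripper":0}
    - {"delta_pos":[-0.6,-0.15,0.04],"dr":[0,0,0],"gripper":0}
    - {"delta_pos":[-0.6,-0.1,0.04],"dr":[0,0,0],"gripper":0}

```text
t: 12.35
tcp_pos: [0.556, -0.0907, 0.0934]
tcp_rot: [3.138, -0.0, 1.474]
ft_force: [0.7, 4.7, 4.0]
grip_width: 0.004
```

```bash
python3 -c "
from m import *
goto(*d2w(-.060,.002),.090,84.4)
s=telemetry.get_state(); print(w2d(s['tcp_pos'])*1000)
c=capture('wrist');crate(c);cv2.imwrite('pics/w5.png',c['image'])
c=capture('scene'); cv2.imwrite('pics/s5.png',cv2.resize(c['image'][130:280,180:380],None,fx=4,fy=4,interpolation=cv2.INTER_CUBIC))"
```

```text
t 12.35 pos [ 0.556  -0.0907  0.0934] rotdeg [ 1.7981e+02 -2.0000e-02  8.4430e+01] F [0.7 4.7 4. ] g 0.004 q [-0.37  0.33  1.75  0.    1.06 -0.28]
delta cm [-0.28  0.06  0.34] rows 0.1 rv [ 0.003 -0.     0.001] rows 0.0
[-62.76186997   1.39146657]
dock frame rect 12120 [-137.8    3.9] [122.4  75.6] 90.0
```

View pics/s5.png

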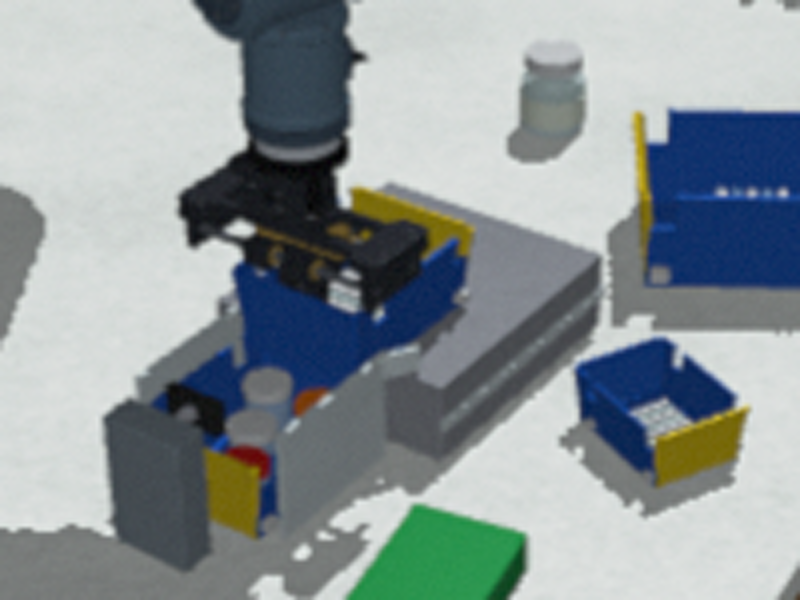

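View pics/w5.png

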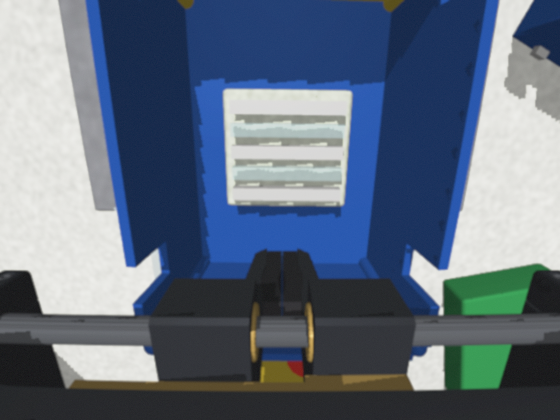

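In both views the blue leading end is entering over the docked crate, between the cheeks and square. Continuing.

drive_tool:
  steps:
    - {"delta_pos":[-0.6,0,0],"dr":[0,0,0],"gripper":0}
    - {"delta_pos":[-0.6,0,0],"dr":[0,0,0],"gripper":0}
    - {"delta_pos":[-0.6,0,0],"dr":[0,0,0],"gripper":0}
    - {"delta_pos":[-0.6,0,0],"dr":[0,0,0],"gripper":0}
    - {"delta_pos":[-0.6,0,0],"dr":[0,0,0],"gripper":0}

```text
t: 12.87
tcp_pos: [0.5514, -0.1212, 0.0925]
tcp_rot: [3.141, -0.002, 1.474]
ft_force: [1.1, 3.0, 0.4]
grip_width: 0.005
```

```bash
python3 -c "
from m import *
goto(*d2w(-.000,.002),.092,84.4)
s=telemetry.get_state(); print(w2d(s['tcp_pos'])*1000)"
```

```text
t 12.87 pos [ 0.5514 -0.1212  0.0925] rotdeg [ 1.7999e+02 -9.0000e-02  8.4470e+01] F [1.1 3.  0.4] g 0.005 q [-0.43  0.33  1.74  0.    1.07 -0.33]
delta cm [-3.19  0.21  0.04] rows 0.8 rv [ 0.    -0.002  0.001] rows 0.0
[-31.92606925  -0.1866987 ]
```

drive_tool:
  steps:
    - {"delta_pos":[-0.6,0.05,0],"dr":[0,0,0],"gripper":0}
    - {"delta_pos":[-0.6,0.05,0],"dr":[0,0,0],"gripper":0}
    - {"delta_pos":[-0.6,0.05,0],"dr":[0,0,0],"gripper":0}
    - {"delta_pos":[-0.6,0,0],"dr":[0,0,0],"gripper":0}
    - {"delta_pos":[-0.6,0,0],"dr":[0,0,0],"gripper":0}

```text
t: 13.28
tcp_pos: [0.5482, -0.1549, 0.0908]
tcp_rot: [-3.138, -0.002, 1.474]
ft_force: [0.6, 4.3, 2.0]
grip_width: 0.004
```

```bash
python3 -c "
from m import *
goto(*d2w(.030,.001),.092,84.4)
s=telemetry.get_state(); print(w2d(s['tcp_pos'])*1000)"
```

```text
t 13.28 pos [ 0.5482 -0.1549  0.0908] rotdeg [-1.7981e+02 -9.0000e-02  8.4440e+01] F [0.6 4.3 2. ] g 0.004 q [-0.48  0.35  1.73  0.    1.07 -0.39]
delta cm [-2.81  0.1  -0.13] rows 0.7 rv [-0.003 -0.002  0.001] rows 0.0
[ 1.87469997 -0.07077078]
```

drive_tool:
  steps:
    - {"delta_pos":[-0.6,0,-0.02],"dr":[0,0,0],"gripper":0}
    - {"delta_pos":[-0.6,0,-0.02],"dr":[0,0,0],"gripper":0}
    - {"delta_pos":[-0.6,0,0],"dr":[0,0,0],"gripper":0}
    - {"delta_pos":[-0.6,0,0],"dr":[0,0,0],"gripper":0}
    - {"delta_pos":[-0.5,0,0],"dr":[0,0,0],"gripper":0}

```text
t: 13.7
tcp_pos: [0.5452, -0.1868, 0.0918]
tcp_rot: [-3.138, -0.002, 1.473]
ft_force: [-0.3, 4.6, 1.7]
grip_width: 0.006
```

```bash
python3 -c "
from m import *
goto(*d2w(.050,.001),.09,84.4)
s=telemetry.get_state(); print(w2d(s['tcp_pos'])*1000)
c=capture('wrist');cv2.imwrite('pics/w6.png',c['image'])
c=capture('scene'); cv2.imwrite('pics/s6.png',cv2.resize(c['image'][130:280,180:380],None,fx=4,fy=4,interpolation=cv2.INTER_CUBIC))"
```

```text
t 13.7 pos [ 0.5452 -0.1868  0.0918] rotdeg [-1.7981e+02 -1.3000e-01  8.4420e+01] F [-0.3  4.6  1.7] g 0.006 q [-0.54  0.36  1.71  0.    1.08 -0.44]
delta cm [-1.61  0.1   0.18] rows 0.4 rv [-0.003 -0.002  0.   ] rows 0.0
[33.95114794  0.04110176]
```

View pics/s6.png

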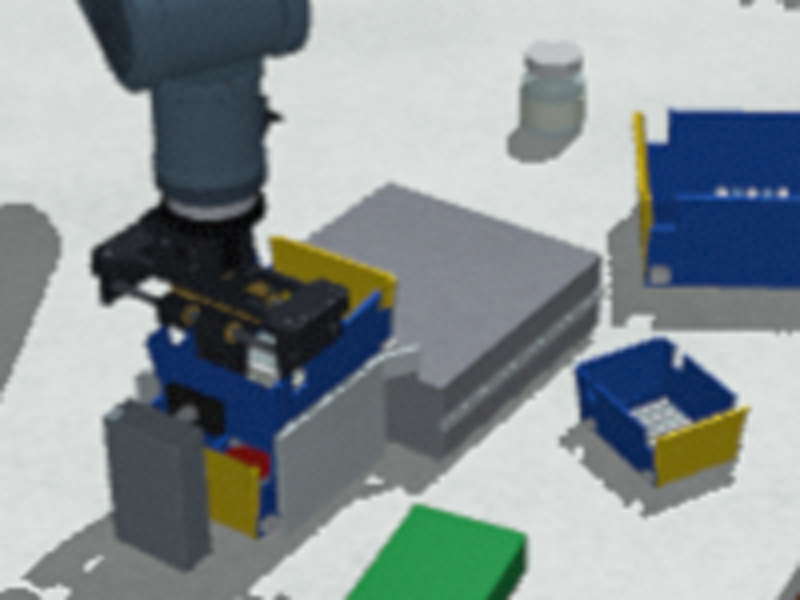

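The blue end is now about 15 mm from the black buffer plate at (195, 410). Slowing right down.

drive_tool:
  steps:
    - {"delta_pos":[-0.3,0,0],"dr":[0,0,0],"gripper":0}
    - {"delta_pos":[-0.25,0,0],"dr":[0,0,0],"gripper":0}
    - {"delta_pos":[-0.2,0,0],"dr":[0,0,0],"gripper":0}
    - {"delta_pos":[-0.2,0,0],"dr":[0,0,0],"gripper":0}
    - {"delta_pos":[-0.2,0,0],"dr":[0,0,0],"gripper":0}

```text
t: 14.22
tcp_pos: [0.5442, -0.1987, 0.0918]
tcp_rot: [-3.139, -0.003, 1.473]
ft_force: [0.1, 6.6, 2.9]
grip_width: 0.005
```

drive_tool:
  steps:
    - {"delta_pos":[-0.2,0,0],"dr":[0,0,0],"gripper":0}
    - {"delta_pos":[-0.2,0,0],"dr":[0,0,0],"gripper":0}
    - {"delta_pos":[-0.2,0,0],"dr":[0,0,0],"gripper":0}

```text
t: 14.47
tcp_pos: [0.5439, -0.2018, 0.0918]
tcp_rot: [-3.138, -0.008, 1.474]
ft_force: [0.4, 9.5, 3.9]
grip_width: 0.004
```

```bash
python3 -c "
from m import *
goto(*d2w(.063,.0),.09,84.4)
s=telemetry.get_state(); print(w2d(s['tcp_pos'])*1000)"
```

```text
t 14.47 pos [ 0.5439 -0.2018  0.0918] rotdeg [-179.81   -0.46   84.44] F [0.4 9.5 3.9] g 0.004 q [-0.56  0.37  1.7   0.01  1.08 -0.47]
delta cm [-1.4  -0.02  0.17] rows 0.3 rv [-0.003 -0.008  0.001] rows 0.1
[48.97321906  0.22612331]
```

drive_tool:
  steps:
    - {"delta_pos":[-0.25,0,0],"dr":[0,0,0],"gripper":0}
    - {"delta_pos":[-0.25,0,0],"dr":[0,0,0],"gripper":0}
    - {"delta_pos":[-0.3,0,0],"dr":[0,-0.005,0],"gripper":0}
    - {"delta_pos":[-0.3,0,-0.03],"dr":[0,0,0],"gripper":0}
    - {"delta_pos":[-0.3,0,-0.03],"dr":[0,0,0],"gripper":0}

```text
t: 14.88
tcp_pos: [0.5433, -0.2067, 0.092]
tcp_rot: [-3.137, -0.018, 1.476]
ft_force: [2.5, 10.9, 1.5]
grip_width: 0.006
```

```bash
python3 -c "
from m import *
goto(*d2w(.063,.0),.09,84.4)
s=telemetry.get_state(); print(w2d(s['tcp_pos'])*1000)"
```

```text
t 14.88 pos [ 0.5433 -0.2067  0.092 ] rotdeg [-179.71   -1.04   84.56] F [ 2.5 10.9  1.5] g 0.006 q [-0.58  0.37  1.69  0.02  1.09 -0.49]
delta cm [-0.91 -0.01  0.19] rows 0.2 rv [-0.005 -0.018  0.003] rows 0.2
[53.9576178   0.10138205]
```

drive_tool:
  steps:
    - {"delta_pos":[-0.3,0,-0.03],"dr":[0,-0.015,0],"gripper":0}
    - {"delta_pos":[-0.3,0,-0.03],"dr":[0,-0.01,0],"gripper":0}
    - {"delta_pos":[-0.3,0,-0.03],"dr":[0,-0.01,0],"gripper":0}
    - {"delta_pos":[-0.3,0,-0.05],"dr":[0,-0.01,0],"gripper":0}
    - {"delta_pos":[-0.3,0,-0.05],"dr":[0,-0.01,0],"gripper":0}

```text
t: 15.3
tcp_pos: [0.5429, -0.2105, 0.0919]
tcp_rot: [-3.135, 0.019, 1.477]
ft_force: [2.1, 11.9, 2.6]
grip_width: 0.005
```

```bash
python3 -c "
from m import *
goto(*d2w(.063,.0),.09,84.4)
s=telemetry.get_state(); print(w2d(s['tcp_pos'])*1000)"
```

```text
t 15.3 pos [ 0.5429 -0.2105  0.0919] rotdeg [-179.6     1.11   84.65] F [ 2.1 11.9  2.6] g 0.005 q [-0.56  0.37  1.7  -0.02  1.08 -0.46]
delta cm [-0.52  0.    0.2 ] rows 0.1 rv [-0.007  0.019  0.004] rows 0.2
[ 5.77510068e+01 -1.03211774e-02]
```

drive_tool:
  steps:
    - {"delta_pos":[-0.35,0,-0.05],"dr":[0,0.01,0],"gripper":0}
    - {"delta_pos":[-0.35,0,-0.05],"dr":[0,0,0],"gripper":0}
    - {"delta_pos":[-0.35,0,-0.05],"dr":[0,0,0],"gripper":0}
    - {"delta_pos":[-0.35,0,-0.05],"dr":[0,0,0],"gripper":0}
    - {"delta_pos":[-0.35,0,-0.05],"dr":[0,0,0],"gripper":0}

```text
t: 15.72
tcp_pos: [0.5425, -0.212, 0.093]
tcp_rot: [-3.132, -0.016, 1.481]
ft_force: [3.4, 14.9, 3.0]
grip_width: 0.004
```

```bash
python3 -c "
from m import *
goto(*d2w(.063,.0),.09,84.4)
s=telemetry.get_state(); print(w2d(s['tcp_pos'])*1000)"
```

```text
t 15.72 pos [ 0.5425 -0.212   0.093 ] rotdeg [-179.43   -0.92   84.86] F [ 3.4 14.9  3. ] g 0.004 q [-0.58  0.38  1.68  0.01  1.1  -0.5 ]
delta cm [-0.37  0.02  0.29] rows 0.1 rv [-0.01  -0.016  0.008] rows 0.2
[59.32975969 -0.16758749]
```

```bash
cat > lvl.py <<'E'
from m import *
s=telemetry.get_state(); 
def fit(c):
    P=cloud(c); D=(P[...,:2]-DO)@np.stack([dX,dYv],1)*1000
    h,w=D.shape[:2]
    for a in ((-90,-77),(-76,-66),(66,76),(77,92)):
        pass
    m=(P[...,2]>.12)&(P[...,2]<.15)&(abs(D[...,1])<64)&(D[...,0]>-100)&(D[...,0]<100)
    m2=m&(abs(D[...,1])>50)
    for lo,hi in ((-100,-60),(-60,-20),(-20,20),(20,60),(60,100)):
        for sg in (-1,1):
            q=P[m2&(D[...,0]>lo)&(D[...,0]<hi)&(D[...,1]*sg>0)]
            if len(q)>5: print(lo,sg,len(q),np.percentile(q[:,2]*1000,[50,95]).round(1),end=' | ')
    print(); q=D[m]
    if len(q)>5: print('x range',np.percentile(q[:,0],[.5,99.5]).round(1),'y',np.percentile(q[:,1],[.5,99.5]).round(1))
for n in ("wrist","scene","top"):
    c=capture(n); print(n); fit(c); cv2.imwrite(f"pics/{n}_{s['t']:.1f}.png", c['image'] if n!='scene' else cv2.resize(c['image'][130:280,180:380],None,fx=4,fy=4,interpolation=cv2.INTER_CUBIC))
    if n=='top': cv2.imwrite(f"pics/{n}_{s['t']:.1f}.png",cv2.resize(c['image'][190:290,210:380],None,fx=4.5,fy=4.5,interpolation=cv2.INTER_CUBIC))
print(f"{s['t']:.1f}")
E
python3 lvl.py
```

```text
wrist
-60 -1 3991 [131.2 135.5] | -60 1 4104 [131.2 135.5] | -20 -1 3313 [130.7 134.4] | -20 1 3393 [130.8 134.3] | 20 -1 1561 [129.4 133.1] | 20 1 1581 [129.5 133.1] | 60 -1 87 [131.3 132.5] | 60 1 122 [128.7 132.1] | 
x range [-55.3  62.1] y [-59.8  60.5]
scene
-100 1 19 [131.8 135.5] | -60 1 34 [128.6 134.7] | -20 1 20 [124.5 131.3] | 20 1 8 [124.3 125.3] | 60 -1 9 [127.8 130.2] | 60 1 21 [126.2 131.2] | 
x range [-83.6  79.9] y [-55.7  63.6]
top
-100 -1 8 [134.9 137.2] | -100 1 6 [134.4 139.9] | -60 -1 12 [133.8 137.5] | -60 1 29 [130.9 139.2] | -20 1 25 [129.8 136.3] | 
x range [-79.1  80.6] y [-59.4  61.6]
15.7
```

```bash
cd pics; ls -t | head -3
```

```text
top_15.7.png
scene_15.7.png
wrist_15.7.png
```

View pics/scene_15.7.png

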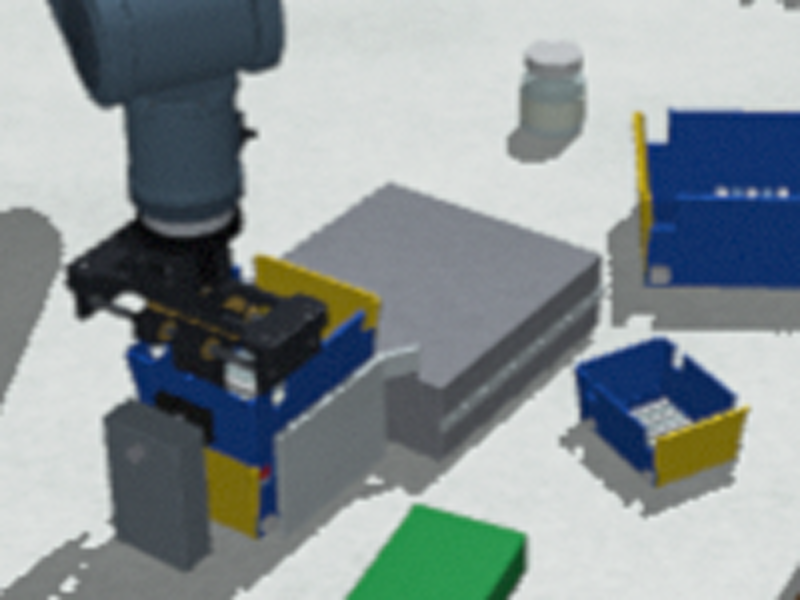

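View pics/wrist_15.7.png

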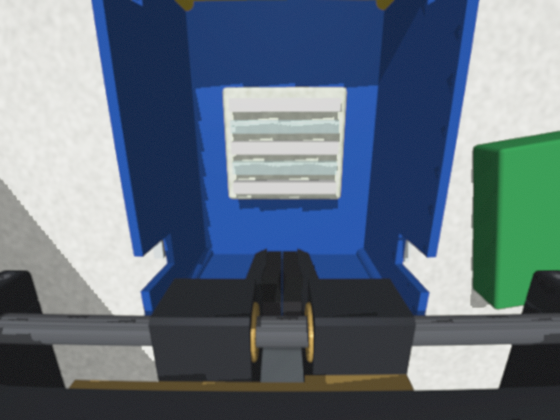

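The blue wall is against the plate (185, 415), which is pressed almost to its housing. The yellow end still sits high. I'll hold the push and ease upwards.

drive_tool:
  steps:
    - {"delta_pos":[-0.4,0,-0.1],"dr":[-0.005,-0.01,0.005],"gripper":0}
    - {"delta_pos":[-0.4,0,-0.1],"dr":[0,-0.005,0],"gripper":0}
    - {"delta_pos":[-0.4,0,-0.15],"dr":[0,0,0],"gripper":0}
    - {"delta_pos":[-0.4,0,-0.15],"dr":[0,0,0],"gripper":0}
    - {"delta_pos":[-0.4,0,-0.2],"dr":[0,0,0],"gripper":0}

```text
t: 16.28
tcp_pos: [0.5419, -0.2117, 0.0947]
tcp_rot: [-3.132, -0.033, 1.48]
ft_force: [4.0, 13.0, -5.2]
grip_width: 0.006
```

```bash
python3 -c "
from m import *
goto(*d2w(.063,.0),.09,84.4)
s=telemetry.get_state(); print(w2d(s['tcp_pos'])*1000)"; python3 lvl.py
```

```text
t 16.28 pos [ 0.5419 -0.2117  0.0947] rotdeg [-179.46   -1.9    84.82] F [ 4.  13.  -5.2] g 0.006 q [-0.59  0.37  1.68  0.03  1.11 -0.51]
delta cm [-0.41  0.09  0.45] rows 0.1 rv [-0.009 -0.033  0.008] rows 0.3
[59.02657912 -0.86596793]
wrist
-60 -1 3345 [130.  133.1] | -60 1 3432 [129.9 133.1] | -20 -1 2969 [130.2 133.2] | -20 1 3004 [130.2 133.1] | 20 -1 1518 [129.6 133.1] | 20 1 1533 [129.8 133.1] | 60 -1 105 [132.1 133.1] | 60 1 156 [130.4 133.2] | 
x range [-56.2  62.5] y [-60.8  59.7]
scene
-100 -1 7 [127.7 131.1] | -100 1 11 [126.6 130.9] | -60 -1 6 [129.5 134.2] | -60 1 28 [127.3 132.8] | -20 1 25 [126.5 132.5] | 20 1 11 [124.8 127.3] | 60 -1 13 [128.3 132.7] | 60 1 29 [125.6 131.2] | 
x range [-86.6  79. ] y [-57.7  63.7]
top
-100 -1 7 [130.7 135.8] | -100 1 7 [130.5 133.7] | -60 -1 9 [131.9 135.6] | -60 1 25 [128.4 134.6] | -20 1 29 [131.  134.7] | 20 1 6 [127.4 135.3] | 
x range [-80.7  77.6] y [-60.4  59.9]
16.3
```

The trailing end has dropped: the rim is level at about 133 mm over its whole length. Backing off the wall gently.

drive_tool:
  steps:
    - {"delta_pos":[-0.1,0,0.15],"dr":[0,0,0],"gripper":0}
    - {"delta_pos":[0.2,0,0.1],"dr":[0,-0.01,0],"gripper":0}
    - {"delta_pos":[0.3,0,0],"dr":[0,-0.01,0],"gripper":0}
    - {"delta_pos":[0.3,0,0],"dr":[0,0,0],"gripper":0}
    - {"delta_pos":[0.4,0,0],"dr":[0,0,0],"gripper":0}

```text
t: 16.85
tcp_pos: [0.5429, -0.2005, 0.0918]
tcp_rot: [-3.132, -0.009, 1.482]
ft_force: [0.3, -0.3, 0.2]
grip_width: 0.004
```

```bash
python3 -c "
from m import *
goto(*d2w(.046,.0),.15,84.4)
s=telemetry.get_state(); print(w2d(s['tcp_pos'])*1000)"; python3 lvl.py
```

```text
t 16.85 pos [ 0.5429 -0.2005  0.0918] rotdeg [-179.44   -0.54   84.9 ] F [ 0.3 -0.3  0.2] g 0.004 q [-0.56  0.37  1.7   0.    1.09 -0.47]
delta cm [ 0.23  0.04 -5.82] rows 1.4 rv [-0.01  -0.009  0.009] rows 0.1
[47.80031341 -0.93543698]
wrist
-100 1 41 [129.6 132.3] | -60 -1 3835 [130.1 133.1] | -60 1 3968 [130.1 133.1] | -20 -1 2898 [129.8 133. ] | -20 1 2967 [130.  132.9] | 20 -1 968 [129.3 132.9] | 20 1 991 [128.8 132.8] | 60 -1 44 [132.1 133. ] | 60 1 121 [132.1 133.3] | 
x range [-59.5  74.6] y [-61.   59.4]
scene
-100 -1 8 [126.6 128.7] | -100 1 15 [126.6 131.9] | -60 1 29 [127.2 131.5] | -20 1 11 [122.8 127.3] | 20 -1 11 [128.3 130.1] | 20 1 13 [123.2 130.4] | 60 -1 9 [126.7 129.4] | 60 1 23 [127.6 132.3] | 
x range [-88.2  79. ] y [-57.5  63.3]
top
-100 -1 8 [131.5 133.6] | -100 1 6 [132.6 136.4] | -60 1 26 [128.5 135.2] | -20 1 17 [130.9 133.8] | 
x range [-81.   75.4] y [-59.8  60.5]
16.9
```

Free of contact, and the crate stays level. Raising straight up and clear.

drive_tool:
  steps:
    - {"delta_pos":[0.1,0,-1.5],"dr":[0,0,0],"gripper":0}
    - {"delta_pos":[0.1,0,-2.5],"dr":[0,0,0],"gripper":0}
    - {"delta_pos":[0,0,-3],"dr":[0,0,0],"gripper":0}
    - {"delta_pos":[0,0,-3],"dr":[0,0,0],"gripper":0}
    - {"delta_pos":[0,0,-3],"dr":[0,0,0],"gripper":0}

```text
t: 17.42
tcp_pos: [0.5394, -0.1983, 0.218]
tcp_rot: [-3.117, -0.016, 1.481]
ft_force: [0.4, -0.8, 0.1]
grip_width: 0.005
```

drive_tool:
  steps:
    - {"delta_pos":[0,-3,-2],"dr":[0,0,0],"gripper":0}
    - {"delta_pos":[0,-4,-1],"dr":[0,0,0],"gripper":0}
    - {"delta_pos":[0,-4,0],"dr":[0,0,0],"gripper":0}
    - {"delta_pos":[0,-4,0],"dr":[0,0,0],"gripper":0}
    - {"delta_pos":[0,0,0],"dr":[0,0,0],"gripper":0}

```text
t: 17.83
tcp_pos: [0.3897, -0.1884, 0.2607]
tcp_rot: [-3.131, -0.006, 1.482]
ft_force: [0.3, -0.6, -0.2]
grip_width: 0.007
```

```bash
python3 lvl.py; python3 -c "
from m import *
goto(.4,-.2,.25,84.4)"
```

```text
wrist
-100 -1 172 [130.8 133. ] | -100 1 121 [130.  132.5] | -60 -1 386 [131.7 133.4] | -60 1 731 [128.6 132.9] | -20 -1 324 [131.7 133.2] | -20 1 643 [128.6 132.9] | 20 -1 205 [131.7 133.2] | 20 1 354 [128.7 132.9] | 60 -1 146 [131.5 133.1] | 60 1 200 [129.6 132.7] | 
x range [-83.9  76.5] y [-61.4  59.2]
scene
-100 -1 6 [129.  129.9] | -100 1 12 [126.  130.9] | -60 -1 34 [125.9 132.6] | -60 1 34 [126.7 133.1] | -20 -1 35 [125.6 132.3] | -20 1 26 [126.8 133.4] | 20 -1 28 [126.2 131. ] | 20 1 23 [127.  131.5] | 60 -1 9 [128.3 133.6] | 60 1 23 [126.4 131.6] | 
x range [-86.2  79.3] y [-59.2  63.1]
top
-100 -1 8 [126.9 133.3] | -100 1 7 [129.7 133.2] | -60 -1 12 [131.5 137. ] | -60 1 28 [131.3 137.5] | -20 -1 18 [130.4 135.8] | -20 1 29 [129.9 138.4] | 20 -1 8 [133.4 135.8] | 20 1 19 [127.8 136.1] | 60 1 13 [132.1 136. ] | 
x range [-80.8  79.2] y [-60.3  60.7]
17.8
t 17.98 pos [ 0.3949 -0.1903  0.2617] rotdeg [-179.62   -0.27   84.93] F [ 0.  -0.6 -0.6] g 0.007 q [-0.72 -0.15  1.9  -0.    1.41 -0.63]
delta cm [-0.93  0.6   1.16] rows 0.4 rv [-0.007 -0.005  0.009] rows 0.1
```

View pics/scene_17.8.png

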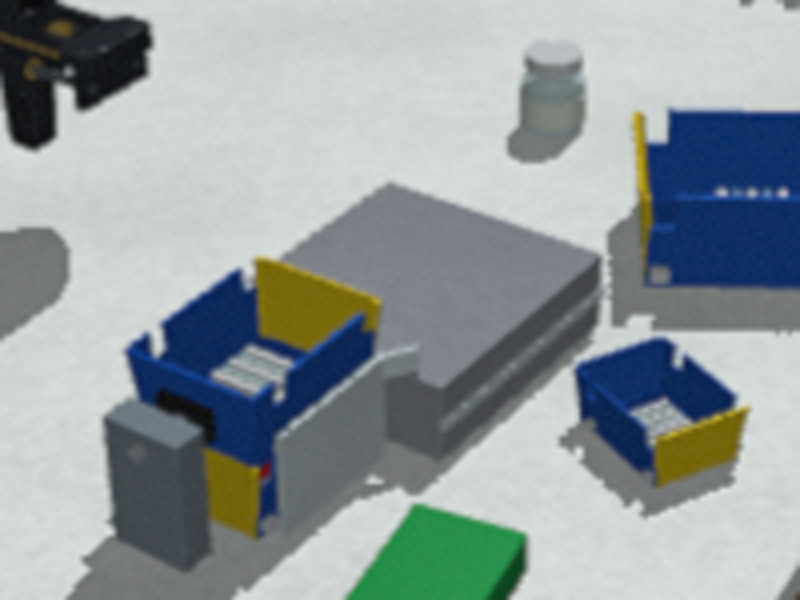

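View pics/wrist_17.8.png

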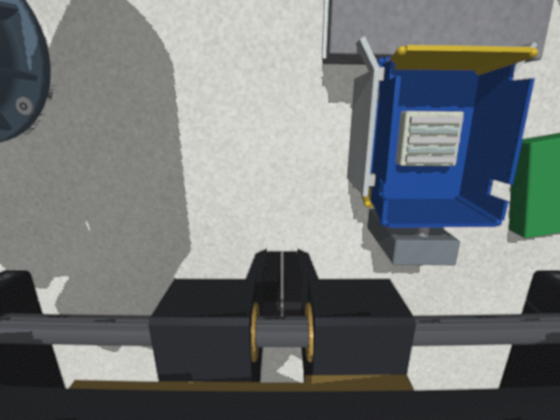

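The pictures show the crate stacked level between the cheeks, yellow end (320, 300) away from the buffer, the plate bearing on the blue end, and the gripper well clear. The bottle was out of these crops, so I'll check the three leave-alone things and hand in.

drive_tool:
  steps:
    - {"delta_pos":[0,0,0],"dr":[0,0,0],"gripper":0}
    - {"delta_pos":[0,0,0],"dr":[0,0,0],"gripper":0}

```text
t: 18.15
tcp_pos: [0.3966, -0.1912, 0.262]
tcp_rot: [-3.136, -0.004, 1.482]
ft_force: [1.8, 0.1, -0.4]
grip_width: 0.002
```

```bash
python3 -c "
from m import *
from bench import job_done
c=capture('scene')
for k in('bottle','jar','slidebox'): print(k,[(np.round(d['point']),atz(c,d['point'],0)[:2].round(3)) for d in place_of('scene',k)[:1]])
P=cloud(c);q=P[(P[...,2]>.12)&(P[...,2]<.15)&(abs(((P[...,:2]-DO)@dYv))<.064)&(abs((P[...,:2]-DO)@dX)<.1)];print(len(q))
print(telemetry.get_state()['t'],job_done())"
```

```text
bottle [(array([292., 152.]), array([ 0.439, -0.451]))]
jar [(array([160., 319.]), array([0.498, 0.466]))]
slidebox [(array([279., 287.]), array([ 0.738, -0.223]))]
450
the job is handed in; nothing more can be done
18.35 None
```

The crate is turned round, stacked on the docked crate and level, and the job is handed in at 18.4 s of the 72 s allowed.

**What I did:** I gripped the crate by its slide block and turned it half round flat on the ledge. Then I towed it between the cheeks with the closed fingers pressing on the inside of the blue wall. I pressed it slowly against the buffer, with at most about 15 N in the readings. The trailing end hung a few mm high at first, so I held the push and eased upwards until it dropped. Then I backed off and lifted clear.

**Last checks:**
- **Level:** in the wrist view the rim stands at about 133 mm along its whole length, against 132 mm expected. The top and scene depth data are noisier, by a few mm, but show no tilt.
- **Position:** the crate's centre is at about dock x = -3.7 mm, against -3 mm for home. The yellow end faces away from the buffer and the plate bears on the blue end.
- **Other things:** the bottle, the jar and the slide box were found within about 8 mm of their first network estimates, which is the networks' own scatter. The arm never went near them.
- **Disagreements:** the cameras differed by 2 to 3 mm on the crate's position throughout. I did not see the lugs on the rim directly; that rests on the level rim height.

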